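# Push a vial rack into the loader past its sprung gate

## Task

Load the vial rack into the instrument. With one fingertip press the gate's long paddle down and keep the gate up, and meanwhile push the rack along the chute by its push plate with the other finger, under the gate without the two touching, until the rack is fully home against the end stop; then let the gate fall shut behind the vials and draw clear. Only push the rack, never lift or tip it, and leave the bottles and other things where they stand.

Things in the scene. Friction and masses are not known exactly. Their poses are not given: they have to be found in the camera images.
- chute: fixed dark steel chute, 375 mm long. Origin: on the bench, on the chute's centre line, straight below the gate's tongue arm. Axes: y = loading direction (roughly to the robot's left), x = across, to the side away from the robot, where the paddle is, z up. Floor 6 mm thick, y = -265 (open entry) to +110 mm; side walls 28 mm high, 5 mm thick, inner faces at x = +-28 mm.
- chute_stop (a point): centre of the face of the end stop (40 mm high), at y = +105, z = 20 mm in the chute's frame; behind it a white instrument housing 190 wide, 158 mm high (y = 117 to 257 mm)
- gate (a joint): hinge of the steel gate, rad: 0 = shut (at rest), grows as the paddle is pressed down and the tongue rises, 0.65 = hard stop. The rack clears the tongue from 0.28 on; 0.45 to 0.5 leaves a good margin. A spring shuts it once let go (0.08 N m shut, 0.15 N m at 0.48: some 4 N at a fingertip 35 mm from the hinge line).
- gate_rod (a point): on the gate's hinge line, an 8 mm rod along the chute's y axis at x = +40, z = 50 mm in the chute's frame (this point: y = -144 mm); it runs between two grey posts 14 x 10 mm in plan, 58 mm high, at y = +12 and y = -286 mm
- paddle (a point): on top of the gate's paddle, 35 mm out from the hinge line, half way along (y = -144 mm); moves with the gate. The paddle is a plain plate 3 mm thick, y = -275 to -13 mm in the chute's frame, 3 to 59 mm out from the hinge line on the side away from the chute. Shut it slopes up outwards by 0.48 rad; at joint 0.48 it is level, top at z = 52 mm. A fingertip can slide along it.
- tongue_tip (a point): middle of the lower edge of the gate's tongue, at x = -20, y = 0, z = 28 mm in the chute's frame when shut; moves with the gate. The tongue is 16 wide, 5 mm thick and hangs from an arm over the chute (underside at z = 54 mm when shut) fixed to the rod; shut, it blocks the rack
- rack: white rack, ten short amber vials fixed in it, 175 to 350 g, sliding freely in the chute. Origin: centre of the underside of the vial block (on the chute's floor); y = ahead in the loading direction, z up. Block 50 wide, 90 long (y = -45 to 45), 36 mm high; behind it a flat tail 26 wide, 6 mm high. Home: block front on the end stop, origin at y = +60 mm in the chute's frame, block past the gate.
- push_plate (a point): centre of the rear face of the rack's upright push plate at the end of the tail (34 wide, 6 thick, 62 mm high), 111 mm behind the rack's origin and 40 mm above its underside; push here. When the rack is home the plate is still before the gate, 51 mm short of it, and the tongue hangs clear over the tail
- amber_bottle: amber glass bottle, white cap, 42 mm across, 72 mm tall, between the robot and the chute; origin: centre of the underside; a bystander, leave it alone
- white_cap_bottle: amber glass bottle, white cap, 38 mm across, 66 mm tall, on the robot's side of the chute's far end; origin: centre of the underside; a bystander, leave it alone
- black_cap_bottle: amber glass bottle, black cap, 34 mm across, 70 mm tall, beyond the paddle; origin: centre of the underside; a bystander, leave it alone
- jar: squat white jar, black cap, 56 mm across, 52 mm tall, beyond the paddle; origin: centre of the underside; a bystander, leave it alone
- roller_vial: slim amber vial, black cap, 26 mm across, 68 mm tall, beyond the chute's far end; origin: centre of the underside; a bystander, leave it alone
- beaker: small open glass beaker, 52 mm across, 60 mm tall, on the robot's side of the chute's entry; origin: centre of the underside; a bystander, leave it alone
- stock_bottle: amber glass bottle, white cap, 48 mm across, 80 mm tall, standing apart at the right; origin: centre of the underside; a bystander, leave it alone
There are look-alikes about, which are no part of the job. What is shaped like the rack but yellow is not meant.

How it is judged:
By the outcome, as a careful person would: the job done as asked, in the order asked, and still so for the second after the job is handed in, with the robot touching nothing.
It also fails if it takes over 42 s, if anything falls off the work surface, if the arm or the gripper's body presses on something with over 40 N, if the wrist force passes 120 N, or if a joint passes its speed limit or range.

## Robot

A 6-joint arm with a two-finger parallel gripper is mounted at the origin on the work surface. World frame = base frame: x ahead of the robot, y to its left, z up, the work surface at z = 0. Lengths are in m, angles in rad, forces in N, time in s.
With the tool pointing down it reaches from about 0.3 to 0.875 m from the base axis. Payload 6.4 kg.
Tool frame: the origin (TCP) lies midway between the tips of the shut fingers; the grasp point (between the pads) lies 19 mm behind it; z points along the fingers, y is the line along which they close (so a half turn about z gives the same grasp; the last joint's range is limited). The gripper opens to 85 mm and grips with 20 to 120 N. Pads are 22 mm wide; open, the fingers measure 114 mm over their backs; the gripper's body (76 mm by 85 mm) begins 54 mm behind the grasp point. The pads swing forward as they close: fully open they stand 13 mm farther back than shut.
Start: joints at [0.909, 0.181, 1.607, -0, 1.354, -0.206], TCP at [0.253, 0.516, 0.231] pointing down, gripper open.
Joint ranges: [-2.99, 2.99], [-0.89, 2.07], [0.3, 2.58], [-1.14, 4.28], [0, 2.63], [-3.12, 3.12]. Speed limits (rad/s): [2.57, 2.57, 3.01, 3.14, 3.14, 3.14].

## Interface

Orientations are given as a unit quaternion [w, x, y, z].
In Python, from bench import status, camera, ctrl gives the robot as it stands. The module is installed in compiled form; this text tells all that it offers.
- The arm moves only by the shell command python3 -m handwheel 'ROWS'. ROWS is JSON, a list that holds one entry, the list of rows, each a list of 7 numbers: the opening, from -1 (shut) to 1 (fully open), then the shift along the tool's x, y, z in cm, then the turn, a rotation vector about the tool's x, y, z in degrees. A call has 1 to 10 rows; each row is the pose to reach, as a shift and turn from the pose commanded when the call began, along the tool's axes at that moment; what a row does not reach only later rows make up. A row lasts 1/8 s, in which the tool goes at most 62.5 mm and 10.7 degrees, less where a joint would pass 70% of its speed; a pose out of reach is approached as far as the arm can. A call with a gripper value outside its range is refused whole. The fingers move at their own pace and stop on an object; the grip force is fixed at half the most. Time passes only in rows, so rows that repeat a pose let the fingers close. It gives the time, the measured TCP pose, the force, the opening and the grip force at its end, in the units of the state.
- status.get_obs(): the state, without advancing time (a new reading comes with each control period).
- camera(name): name is "scene" or "side" or "wrist"; returns a dict with "frame" (384x512x3 uint8, blue, green, red), "depth" (384x512 float32, m along the optical axis (not along the pixel's ray), 0 where there is no reading), "fx", "fy", "cx", "cy" (pixels), "extrinsics" (4x4, takes a point from camera to world coordinates); the wrist camera has in their place "hand_eye" (4x4, takes a point from camera to tool coordinates, whose origin is the TCP and whose axes are the flange's). Camera axes: x right, y down, z forward; pixel columns grow to the right and rows downward; lengths in m; the calibration is good to about 2 mm. A picture is of the moment at which its call begins: read the wrist's pose just before it.
- ctrl.hand_in(): hands the job in; it is judged then, once.
The state is a dict: "time_s": time; "q": joint angles; "dq": joint speeds; "joint_efforts": joint torques, N m; "eef_pos": TCP position; "eef_rot": TCP orientation; "wrist_force": force on the tool from outside, world axes, zero at the start; "torque": the same for the moment, N m; "opening": opening from 0.0 (shut) to 1.0 (fully open); "grasp_force": force on a finger pad.
Only numpy, scipy, OpenCV 4.12 (cv2) and the standard library are available. Lean on these libraries where they do the work, as an engineer would, in place of code of your own. Each camera call takes 0.05 s, during which the arm holds its last target. There are 200 camera calls.

## Working session

There is one attempt and no reset: what is moved stays moved. The work goes in short steps, Python scripts to look and compute and a shell command to move; the robot and the scene stay as the last step left them, time stands still between calls to the robot, and variables do not carry over. Pictures are saved under pics/ and viewed, at most 10 in all, crops included, and the job is handed in when it is done.

```bash
mkdir -p pics
python3 - <<'E'
from bench import status,camera,ctrl
import cv2,numpy as np
o=status.get_obs();print({k:np.round(v,3) for k,v in o.items()})
for n in("scene","side"):
    c=camera(n);cv2.imwrite(f"pics/{n}0.png",c["frame"]);np.savez(f"{n}0.npz",**c)
    print(n,c["fx"],c["cx"],c["cy"],np.round(c["extrinsics"],3).tolist())
E
```

```text
{'time_s': np.float64(0.0), 'q': array([ 0.909,  0.182,  1.608, -0.   ,  1.354, -0.206]), 'dq': array([-0.   , -0.001,  0.001, -0.   , -0.001,  0.   ]), 'joint_efforts': array([-1.0000e-03, -4.4486e+01, -3.5134e+01, -0.0000e+00,  9.0000e-03,
        0.0000e+00]), 'eef_pos': array([0.253, 0.516, 0.23 ]), 'eef_rot': array([-0.   ,  0.226,  0.974, -0.001]), 'wrist_force': array([-0.641,  0.453,  0.428]), 'torque': array([-0.017,  0.003,  0.014]), 'grasp_force': np.float64(0.0), 'opening': np.float64(1.005)}
scene 346.99309896549215 257.13249646027964 191.55739039698108 [[0.456, 0.77, -0.447, 0.958], [0.89, -0.386, 0.243, -0.287], [0.015, -0.509, -0.861, 0.777], [0.0, 0.0, 0.0, 1.0]]
side 490.5682911100591 253.148605435115 193.89962377533467 [[-0.901, 0.249, -0.356, 0.982], [0.434, 0.52, -0.736, 0.751], [0.002, -0.817, -0.576, 0.737], [0.0, 0.0, 0.0, 1.0]]
```

View pics/scene0.png

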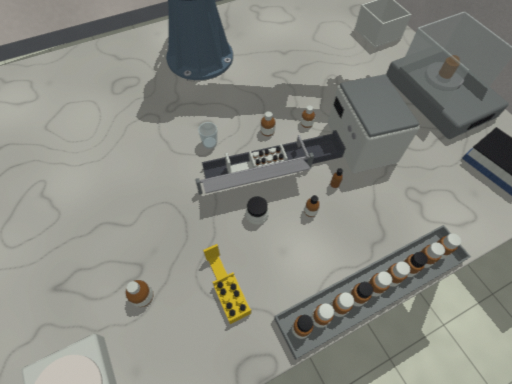

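View pics/side0.png

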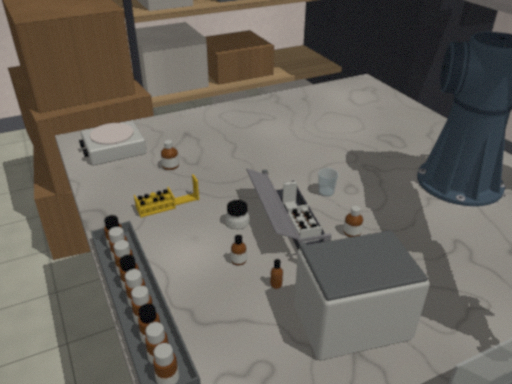

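Scene view: the chute runs from (205,175) to the housing at (343,150), with the paddle's edge along (200,185)-(310,170). The rack's vials are at (268,157) and its push plate is near (228,165). The yellow look-alike is at (228,290).

```bash
cat > h.py <<'E'
import numpy as np,cv2
def cloud(c,T=None):
    d=c["depth"];v,u=np.mgrid[:d.shape[0],:d.shape[1]]
    P=np.stack([(u-c["cx"])/c["fx"]*d,(v-c["cy"])/c["fy"]*d,d,np.ones_like(d)],-1)
    W=P@(c["extrinsics"] if T is None else T).T
    W=W[...,:3];W[d==0]=np.nan
    return W
E
python3 - <<'E'
from h import *
for n in("scene","side"):
    c=np.load(n+"0.npz");W=cloud(c)
    x,y,z=W[...,0],W[...,1],W[...,2]
    bench=np.abs(z)<.01; print(n,"bench z",np.nanmedian(z[bench]))
    m=(np.abs(z-.158)<.006)&(x>.2)&(x<.8)&(np.abs(y)<.6)
    k,l,s,cen=cv2.connectedComponentsWithStats(m.astype(np.uint8))
    i=1+np.argmax(s[1:,4]);q=W[l==i];print(s[i],"z",np.median(q[:,2]))
    r=cv2.minAreaRect((q[:,:2]*1000).astype(np.float32));print(r,cv2.boxPoints(r).round(0).tolist())
c=np.load("scene0.npz");W=cloud(c)
for u,v in((205,175),(200,187),(310,172),(268,157),(230,162),(228,155),(338,150),(257,205),(313,200),(337,175),(268,117),(308,110),(208,127)): print(u,v,W[v,u].round(3))
f=c["frame"][80:230,180:360];cv2.imwrite("pics/crop1.png",cv2.resize(f,None,fx=4,fy=4,interpolation=cv2.INTER_CUBIC))
E
```

```text
scene bench z -6.817996924812775e-07
[ 340   74   80   63 2881] z 0.15820119157049117
((542.7161865234375, 270.9079284667969), (131.1807403564453, 181.20223999023438), 79.01512145996094) [[441.0, 224.0], [619.0, 189.0], [644.0, 318.0], [466.0, 353.0]]
side bench z 0.00021573066994190482
[ 301  230  127   71 5641] z 0.1580006401339319
((541.8883666992188, 271.2764892578125), (132.8749237060547, 180.8162841796875), 78.3990249633789) [[440.0, 224.0], [617.0, 188.0], [644.0, 318.0], [467.0, 355.0]]
205 175 [ 0.451 -0.169  0.006]
200 187 [ 0.497 -0.199  0.034]
310 172 [0.565 0.087 0.002]
268 157 [ 0.496 -0.006  0.043]
230 162 [ 0.483 -0.108  0.067]
228 155 [ 0.461 -0.103  0.067]
338 150 [0.543 0.19  0.012]
257 205 [ 0.615 -0.099  0.052]
313 200 [0.671 0.019 0.071]
337 175 [0.628 0.12  0.05 ]
268 117 [0.395 0.047 0.069]
308 110 [0.416 0.162 0.063]
208 127 [ 0.333 -0.106  0.043]
```

View pics/crop1.png

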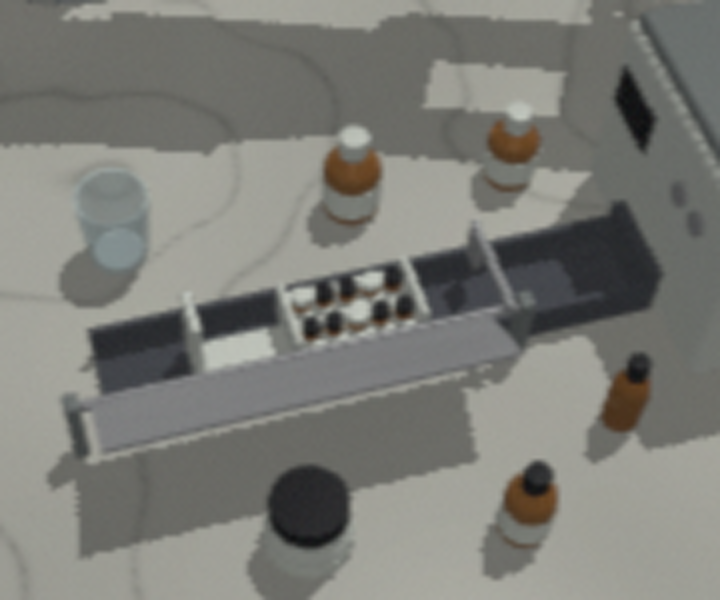

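Run:
```python
from h import *
t=np.radians(-11.1);R=np.array([[np.cos(t),-np.sin(t)],[np.sin(t),np.cos(t)]]);o=np.array([.5062,.0876])
for n in("scene","side"):
    W=cloud(np.load(n+"0.npz")).reshape(-1,3);L=np.c_[(W[:,:2]-o)@R,W[:,2]]*1000
    L=L[(np.abs(L[:,0])<120)&(L[:,1]>-300)&(L[:,1]<300)&(L[:,2]>3)]
    def sel(nm,x0,x1,y0,y1,z0,z1):
        q=L[(L[:,0]>x0)&(L[:,0]<x1)&(L[:,1]>y0)&(L[:,1]<y1)&(L[:,2]>z0)&(L[:,2]<z1)]
        if len(q)>3: print(n,nm,len(q),"med",np.median(q,0).round(1),"p2",np.percentile(q,3,0).round(1),"p98",np.percentile(q,97,0).round(1))
        return q
    for nm,a,b in(("near wall top",-42,-20),("far wall",20,42)):
        q=sel(nm,a,b,-260,100,26.5,29.5)
        if len(q)>10: print("   line x=a*y+b",np.polyfit(q[:,1],q[:,0],1))
    q=sel("housing edge",-120,120,105,290,156,160)
    sel("stop top",-25,25,90,125,38,42)
    sel("post far",30,55,-5,25,55.5,61)
    sel("post near",30,60,-305,-270,55.5,61)
    sel("arm top",-30,35,-20,20,53,75)
    sel("plate top",-25,25,-240,-120,65.5,71)
    sel("rack block",-27,27,-160,0,34,40)
    sel("vials",-27,27,-160,0,43,60)
    q=sel("tail",-12,12,-240,-100,10,14)
    q=sel("paddle",42,110,-290,0,53,90)
```

```text
scene near wall top 168 med [-30.5 -93.6  27.9] p2 [ -33.8 -249.2   26.7] p98 [-26.2  90.6  29.2]
   line x=a*y+b [ 3.67815685e-03 -3.00336254e+01]
scene far wall 43 med [31.1 55.6 28. ] p2 [27.6  3.3 26.7] p98 [33.8 95.7 29.5]
   line x=a*y+b [1.98785969e-02 2.97698580e+01]
scene housing edge 2554 med [  8.1 184.7 158.2] p2 [-81.6 126.3 156.4] p98 [ 86.2 246.9 159.8]
scene stop top 57 med [ -0.3 111.7  40.1] p2 [-22.3 105.6  38.6] p98 [ 24.  119.3  41.9]
scene post far 24 med [40.6  9.9 58.1] p2 [33.5 -1.2 56.4] p98 [46.7 16.4 60.8]
scene post near 20 med [  41.6 -284.2   58.6] p2 [  34.3 -288.9   56.9] p98 [  52.2 -272.4   60. ]
scene arm top 59 med [ 5.3  0.1 60.4] p2 [-25.   -1.7  54.4] p98 [33.4  5.8 63.2]
scene plate top 27 med [   3.2 -199.2   67.2] p2 [ -15.2 -201.9   65.8] p98 [  15.5 -196.1   70. ]
scene rack block 94 med [ -5.7 -80.5  37.6] p2 [ -23.4 -135.7   34.3] p98 [23.6 -1.6 39.9]
scene vials 69 med [ -8.5 -61.1  44. ] p2 [ -22.7 -132.7   43.1] p98 [21.9 -0.5 59.2]
scene tail 126 med [  -0.9 -166.2   11.9] p2 [ -11.5 -191.5   10.4] p98 [   8.8 -137.5   13.5]
scene pa
[... 493 characters left out ...]
38.9  8.  58.4] p2 [31.1 -3.1 56.4] p98 [45.6 16.2 60.3]
side post near 15 med [  40.1 -282.2   58.1] p2 [  32.8 -288.5   56. ] p98 [  54.3 -270.4   60.1]
side arm top 124 med [ 3.8  1.2 59.2] p2 [-28.   -4.4  53.5] p98 [34.3  8.1 62.8]
side plate top 23 med [  -1.2 -198.5   67.8] p2 [ -16.7 -202.8   65.7] p98 [  13.4 -194.9   69.5]
side rack block 143 med [ -4.2 -76.8  38. ] p2 [ -24.8 -135.5   34.3] p98 [ 21.9 -45.   40. ]
side vials 72 med [ -7.8 -70.3  44.1] p2 [ -23.9 -134.4   43. ] p98 [18.5 -0.2 59.9]
side tail 49 med [  -0.5 -188.3   12.2] p2 [ -11.  -199.2   10.6] p98 [  10.4 -177.7   13.8]
side paddle 1169 med [  67.8 -124.5   67.2] p2 [  43.6 -265.5   54.6] p98 [ 90.5 -14.9  78.7]
```

```bash
cat >> h.py <<'E'
from scipy.spatial.transform import Rotation as Ro
t=np.radians(-11.1);C=np.array([[np.cos(t),-np.sin(t),0],[np.sin(t),np.cos(t),0],[0,0,1]]);O=np.array([.5062,.0876,0])
def loc(W): return (W-O)@C*1000
def rows(o,p_mm,tilt):
    """row shift(cm), turn(deg) in tool axes to put TCP at chute-frame p with tool x=chute y, tool y tilted up"""
    a=np.radians(tilt);x=np.array([0,1,0]);y=np.array([np.cos(a),0,np.sin(a)])
    T=C@np.c_[x,y,np.cross(x,y)]
    q=o["eef_rot"];R0=Ro.from_quat([q[1],q[2],q[3],q[0]])
    s=R0.inv().apply(C@np.array(p_mm)/1000+O-o["eef_pos"])*100
    r=(R0.inv()*Ro.from_matrix(T)).as_rotvec(degrees=True)
    return s.round(2),r.round(2)
def rep(o):
    q=o["eef_rot"];R0=Ro.from_quat([q[1],q[2],q[3],q[0]]).as_matrix()
    print("t",o["time_s"],"chute pos",loc(np.array(o["eef_pos"])).round(1),"F chute",(C.T@o["wrist_force"]).round(2),"open",round(float(o["opening"]),3),"\naxes chute",(C.T@R0).round(3).tolist())
E
python3 - <<'E'
from h import *;from bench import status
o=status.get_obs();rep(o);print(rows(o,[39,-226,150],8))
E
```

```text
t 0.1 chute pos [-331.2  371.5  230.5] F chute [-0.27  0.92 -0.01] open 1.001 
axes chute [[-0.966, 0.259, -0.001], [0.259, 0.966, -0.001], [0.0, -0.002, -1.0]]
(array([-51.23, -48.11,   8.1 ]), array([-6.91, -5.19, 74.86]))
```

```bash
R='[0.5,-51.2,-48.1,0,-6.9,-5.2,74.9]'; python3 -m handwheel '[[[0.5,-51.2,-48.1,0,-6.9,-5.2,74.9],[0.5,-51.2,-48.1,0,-6.9,-5.2,74.9],[0.5,-51.2,-48.1,0,-6.9,-5.2,74.9],[0.5,-51.2,-48.1,0,-6.9,-5.2,74.9],[0.5,-51.2,-48.1,0,-6.9,-5.2,74.9],[0.5,-51.2,-48.1,0,-6.9,-5.2,74.9],[0.5,-51.2,-48.1,0,-6.9,-5.2,74.9],[0.5,-51.2,-48.1,0,-6.9,-5.2,74.9],[0.5,-51.2,-48.1,0,-6.9,-5.2,74.9],[0.5,-51.2,-48.1,0,-6.9,-5.2,74.9]]]'
python3 - <<'E'
from h import *;from bench import status
o=status.get_obs();rep(o);print(rows(o,[39,-226,140],8))
E
```

```text
time_s: 1.35
eef_pos: [0.4739, -0.0705, 0.2313]
eef_rot: [0.054, 0.771, 0.633, 0.045]
wrist_force: [1.1, 0.9, 1.0]
opening: 0.747
grasp_force: 0.0
t 1.35 chute pos [  -1.2 -161.4  231.3] F chute [0.93 1.15 0.97] open 0.747 
axes chute [[0.001, 0.99, 0.14], [1.0, -0.001, 0.001], [0.001, 0.14, -0.99]]
(array([-6.47,  2.71,  9.6 ]), array([ 0.06, -0.07, -0.08]))
```

```bash
python3 -m handwheel '[[[0.5,-6.5,2.7,9.6,0,0,0],[0.5,-6.5,2.7,9.6,0,0,0],[0.5,-6.5,2.7,9.6,0,0,0],[0.5,-6.5,2.7,9.6,0,0,0]]]'
python3 - <<'E'
from h import *;from bench import status,camera
o=status.get_obs();rep(o);print(rows(o,[39,-226,140],8))
for n in("scene","side"):
    c=camera(n);np.savez(n+"1.npz",**c);cv2.imwrite(f"pics/{n}1.png",c["frame"])
    L=loc(cloud(c).reshape(-1,3))
    L=L[(np.abs(L[:,0]-39)<75)&(np.abs(L[:,1]+226)<25)&(L[:,2]>90)&(L[:,2]<230)]
    for z in range(110,180,6):
        q=L[(L[:,2]>z)&(L[:,2]<=z+6)]
        for nm,m in(("push",q[:,0]<39),("pad",q[:,0]>=39)):
            r=q[m]
            if len(r)>2: print(n,nm,z,len(r),"x",r[:,0].min().round(1),r[:,0].max().round(1),"y",r[:,1].min().round(1),r[:,1].max().round(1),"zmin",r[:,2].min().round(1))
f=cv2.imread("pics/scene1.png")[60:240,150:350];cv2.imwrite("pics/crop2.png",cv2.resize(f,None,fx=3,fy=3))
E
```

```text
time_s: 1.85
eef_pos: [0.5005, -0.1396, 0.1401]
eef_rot: [0.053, 0.771, 0.633, 0.045]
wrist_force: [-0.3, -0.1, 0.1]
opening: 0.748
grasp_force: 0.0
t 1.85 chute pos [  38.2 -224.1  140.1] F chute [-0.3  -0.2   0.09] open 0.748 
axes chute [[0.001, 0.99, 0.139], [1.0, -0.001, 0.002], [0.002, 0.139, -0.99]]
(array([-0.19,  0.08,  0.02]), array([ 0.01, -0.09, -0.07]))
scene pad 152 9 x 70.7 76.6 y -234.2 -213.1 zmin 152.2
scene pad 158 17 x 74.4 81.6 y -232.9 -212.5 zmin 158.4
scene pad 164 18 x 72.7 81.7 y -234.2 -214.0 zmin 164.2
scene pad 170 16 x 72.5 81.4 y -233.5 -213.8 zmin 170.0
scene pad 176 13 x 77.1 79.7 y -230.0 -216.8 zmin 176.4
side push 140 8 x -0.3 5.4 y -231.2 -214.6 zmin 142.5
side push 146 15 x -9.3 5.0 y -234.4 -212.4 zmin 146.9
side push 152 20 x -9.4 5.5 y -237.3 -212.8 zmin 152.4
side pad 152 6 x 69.2 75.6 y -221.1 -213.7 zmin 153.9
side push 158 15 x -10.8 3.9 y -231.9 -211.5 zmin 158.1
side pad 158 12 x 68.0 80.2 y -218.2 -212.7 zmin 158.5
side push 164 22 x -10.3 3.9 y -236.8 -211.3 zmin 164.1
side pad 164 21 x 66.6 80.7 y -235.0 -213.6 zmin 164.1
side push 170 17 x -12.8 2.0 y -232.3 -210.0 zmin 170.2
side pad 170 17 x 66.6 80.1 y -233.3 -212.1 zmin 170.4
side push 176 26 x -13.6 0.8 y -236.5 -211.4 zmin 176.2
side pad 176 19 x 64.6 79.5 y -229.1 -210.1 zmin 176.2
```

View pics/crop2.png

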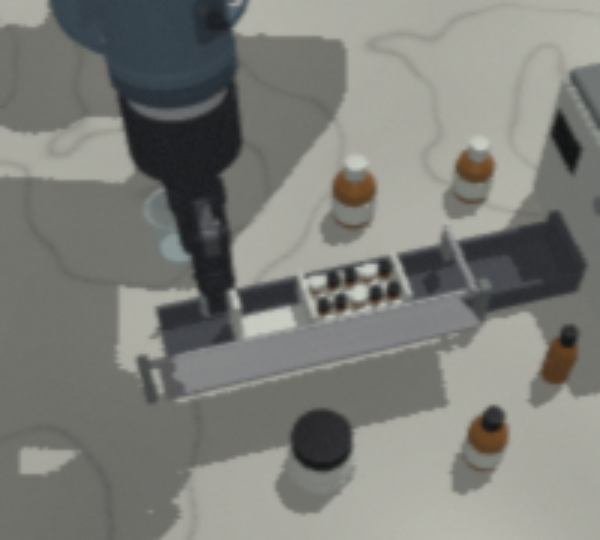

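The push finger hangs over the chute behind the plate at about (215,300) in the crop. The paddle finger is hidden behind it, above the paddle, and depth confirms both tips. Next I descend to just above the paddle.

```bash
python3 -m handwheel '[[[0.5,0,-0.4,4,0,0,0],[0.5,0,-0.81,7.96,0,0,0],[0.5,0,-0.81,7.96,0,0,0],[0.5,0,-0.81,7.96,0,0,0],[0.5,0,-0.94,8.9,0,0,0],[0.5,0,-1.07,9.84,0,0,0],[0.5,0,-1.07,9.84,0,0,0],[0.5,0,-1.07,9.84,0,0,0]]]'
cat > gate.py <<'E'
from h import *
def gate(c):
    L=loc(cloud(c).reshape(-1,3))
    L=L[(L[:,0]>46)&(L[:,0]<102)&(L[:,1]>-190)&(L[:,1]<-40)&(L[:,2]>42)&(L[:,2]<85)]
    for _ in range(3):
        a,b=np.polyfit(L[:,0],L[:,2],1);L=L[np.abs(L[:,2]-a*L[:,0]-b)<3]
    return round(.48-np.arctan(a),3),len(L),round(a*40+b,1)
def plate(c):
    L=loc(cloud(c).reshape(-1,3))
    q=L[(np.abs(L[:,0])<20)&(L[:,1]>-240)&(L[:,1]<-20)&(L[:,2]>65.5)&(L[:,2]<70)]
    # tail/plate: white pixels only would be better; report y spread
    return len(q),np.percentile(q[:,1],[5,50,95]).round(1) if len(q) else None
E
python3 - <<'E'
from h import *;from gate import *;from bench import status,camera
o=status.get_obs();rep(o)
for n in("scene","side"):
    print(n,"before",gate(np.load(n+"0.npz")));c=camera(n);np.savez(n+"2.npz",**c);print(gate(c),plate(c))
    f=c["frame"]; r=f[80:230,150:350] if n=="scene" else f[140:290,200:400]
    cv2.imwrite(f"pics/{n}2.png",cv2.resize(r,None,fx=3.5,fy=3.5))
E
```

```text
time_s: 2.95
eef_pos: [0.5044, -0.1408, 0.0415]
eef_rot: [0.054, 0.771, 0.633, 0.045]
wrist_force: [1.3, -2.0, 3.7]
opening: 0.749
grasp_force: 1.8
t 2.95 chute pos [  42.2 -224.5   41.5] F chute [ 1.64 -1.71  3.73] open 0.749 
axes chute [[0.001, 0.99, 0.141], [1.0, -0.001, 0.001], [0.001, 0.141, -0.99]]
scene before (np.float64(0.01), 682, np.float64(52.4))
(np.float64(0.46), 1058, np.float64(51.5)) (6, array([-198.5, -197.1, -196.4]))
side before (np.float64(0.008), 630, np.float64(52.9))
(np.float64(0.462), 883, np.float64(51.8)) (35, array([-233.1, -201.7, -196.7]))
```

View pics/side2.png

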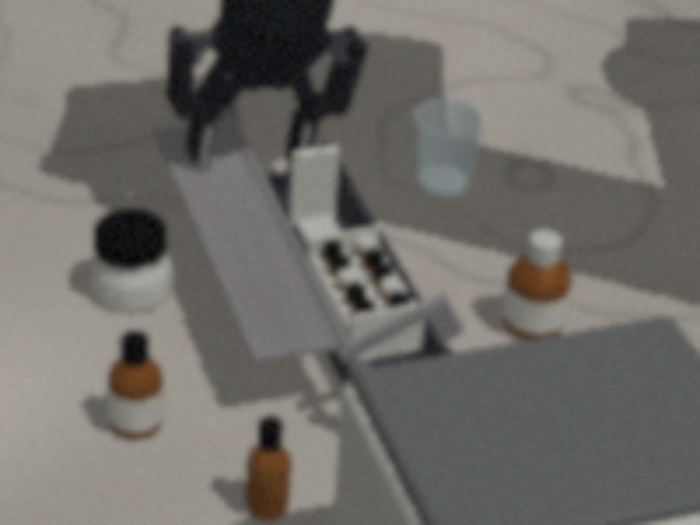

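The gate is held at about 0.46, with the paddle level and the tongue arm raised (side crop, around (400,330)). The finger at (305,135) stands behind the push plate at (315,190). Now I start pushing.

```bash
python3 -m handwheel '[[[0.5,0.4,-0.01,0.06,0,0,0],[0.5,0.8,-0.01,0.06,0,0,0],[0.5,1.1,-0.01,0.06,0,0,0],[0.5,1.4,-0.01,0.06,0,0,0],[0.5,1.9,-0.01,0.06,0,0,0],[0.5,2.5,-0.01,0.06,0,0,0],[0.5,3.1,-0.01,0.06,0,0,0],[0.5,3.7,-0.01,0.06,0,0,0],[0.5,4.1,-0.01,0.06,0,0,0],[0.5,4.4,-0.01,0.06,0,0,0]]]'
cat > look.py <<'E'
import sys
from h import *;from gate import *;from bench import status,camera
o=status.get_obs();rep(o);k=sys.argv[1]
for n in("scene","side"):
    c=camera(n);np.savez(n+k+".npz",**c);print(n,gate(c),plate(c))
    L=loc(cloud(c).reshape(-1,3));q=L[(L[:,0]>-22)&(L[:,0]<22)&(L[:,1]>-200)&(L[:,1]<104)&(L[:,2]>40)&(L[:,2]<49)];print("vials y",np.percentile(q[:,1],[3,97]).round(1) if len(q) else None)
    f=c["frame"]; r=f[80:230,150:350] if n=="scene" else f[140:290,200:400]
    cv2.imwrite(f"pics/{n}{k}.png",cv2.resize(r,None,fx=3.5,fy=3.5))
E
python3 look.py 3
```

```text
time_s: 4.3
eef_pos: [0.5122, -0.0968, 0.0404]
eef_rot: [0.054, 0.77, 0.634, 0.045]
wrist_force: [-1.3, -4.3, 3.0]
opening: 0.752
grasp_force: 2.7
t 4.3 chute pos [  41.4 -179.8   40.4] F chute [-0.42 -4.45  3.03] open 0.752 
axes chute [[0.0, 0.99, 0.14], [1.0, -0.001, 0.001], [0.001, 0.14, -0.99]]
scene (np.float64(0.489), 923, np.float64(51.6)) (0, None)
vials y [-101.5  -13.1]
side (np.float64(0.477), 731, np.float64(51.4)) (39, array([-182.4, -166.6, -161.6]))
vials y [-165.2  -12.8]
```

```bash
python3 -m handwheel '[[[0.5,0.4,0,0,0,0,0],[0.5,0.9,0,0,0,0,0],[0.5,1.5,0,0,0,0,0],[0.5,2.1,0,0,0,0,0],[0.5,2.7,0,0,0,0,0],[0.5,3.3,0,0,0,0,0],[0.5,3.9,0,0,0,0,0],[0.5,4.5,0,0,0,0,0],[0.5,5.0,0,0,0,0,0],[0.5,5.4,0,0,0,0,0]]]'
python3 look.py 4
```

```text
time_s: 5.65
eef_pos: [0.5226, -0.0438, 0.0405]
eef_rot: [0.054, 0.77, 0.634, 0.045]
wrist_force: [-0.7, -4.7, 2.6]
opening: 0.747
grasp_force: 2.7
t 5.65 chute pos [  41.4 -125.8   40.5] F chute [ 0.17 -4.75  2.59] open 0.747 
axes chute [[0.001, 0.99, 0.14], [1.0, -0.001, 0.001], [0.001, 0.14, -0.99]]
scene (np.float64(0.49), 909, np.float64(51.5)) (3, array([-135.2, -131.5, -131.1]))
vials y [-128.9   41.3]
side (np.float64(0.48), 582, np.float64(51.7)) (43, array([-126.9, -112.6, -107.3]))
vials y [-111.4   -1. ]
```

View pics/side4.png

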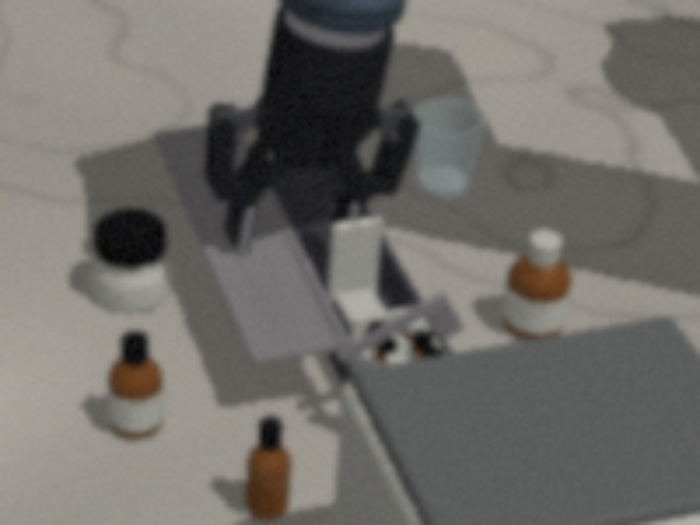

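The rack is passing under the raised tongue at (400,330), and the finger is on the plate at (355,250).

```bash
python3 -m handwheel '[[[0.5,0.4,0,0,0,0,0],[0.5,0.9,0,0,0,0,0],[0.5,1.5,0,0,0,0,0],[0.5,2.1,0,0,0,0,0],[0.5,2.7,0,0,0,0,0],[0.5,3.3,0,0,0,0,0],[0.5,3.9,0,0,0,0,0],[0.5,4.5,0,0,0,0,0],[0.5,5.0,0,0,0,0,0],[0.5,5.4,0,0,0,0,0]]]'; python3 -m handwheel '[[[0.5,0.3,0,0,0,0,0],[0.5,0.6,0,0,0,0,0],[0.5,0.7,0,0,0,0,0],[0.5,0.8,0,0,0,0,0],[0.5,0.8,0,0,0,0,0]]]'
python3 look.py 5
```

```text
time_s: 7.0
eef_pos: [0.5331, 0.0092, 0.0405]
eef_rot: [0.054, 0.77, 0.634, 0.045]
wrist_force: [-1.7, -4.5, 2.7]
opening: 0.747
grasp_force: 2.7
time_s: 7.62
eef_pos: [0.5346, 0.0167, 0.0406]
eef_rot: [0.054, 0.771, 0.633, 0.045]
wrist_force: [-1.0, -2.9, 2.8]
opening: 0.754
grasp_force: 2.4
t 7.625 chute pos [ 41.5 -64.1  40.6] F chute [-0.42 -3.02  2.85] open 0.754 
axes chute [[0.001, 0.99, 0.14], [1.0, -0.001, 0.001], [0.001, 0.14, -0.99]]
scene (np.float64(0.487), 909, np.float64(51.5)) (7, array([-74.2, -67.7, -51.8]))
vials y [-52.7 102.5]
side (np.float64(0.51), 340, np.float64(53.3)) (49, array([-67.6, -50.8, -46.5]))
vials y [-72.2 -46.5]
```

```bash
for i in 1; do python3 -m handwheel '[[[0.5,0.1,0,0,0,0,0],[0.5,0.2,0,0,0,0,0],[0.5,0.2,0,0,0,0,0]]]'; done; python3 -m handwheel '[[[0.5,0.05,0,0,0,0,0],[0.5,0.1,0,0,0,0,0],[0.5,0.1,0,0,0,0,0]]]'|egrep 'pos|force'
```

```text
time_s: 8.1
eef_pos: [0.5351, 0.0187, 0.0406]
eef_rot: [0.054, 0.771, 0.634, 0.045]
wrist_force: [-0.5, -3.9, 3.0]
opening: 0.755
grasp_force: 2.6
eef_pos: [0.5351, 0.0188, 0.0406]
wrist_force: [-3.7, -8.7, 3.7]
grasp_force: 5.0
```

```bash
python3 -m handwheel '[[[0.5,0.05,0,0,0,0,0],[0.5,0.1,0,0,0,0,0],[0.5,0.1,0,0,0,0,0]]]'|egrep 'pos|force'; python3 look.py 6
```

```text
eef_pos: [0.5351, 0.0189, 0.0407]
wrist_force: [-4.1, -12.6, 4.9]
grasp_force: 7.4
t 8.85 chute pos [ 41.6 -61.9  40.7] F chute [ -1.57 -13.19   4.9 ] open 0.747 
axes chute [[-0.0, 0.99, 0.139], [1.0, 0.001, -0.002], [-0.002, 0.139, -0.99]]
scene (np.float64(0.485), 918, np.float64(51.7)) (6, array([-71.2, -65.9, -50.4]))
vials y [-60.3 102.4]
side (np.float64(0.498), 324, np.float64(53.0)) (47, array([-67.6, -48.8, -45. ]))
vials y [-60.7 -43.7]
```

View pics/scene6.png

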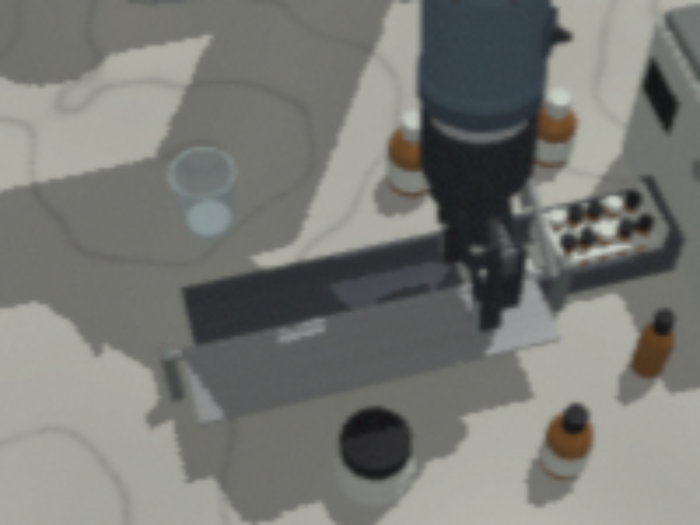

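The rack is home: its vials (600,220) sit against the stop, and the force rose with no further travel. Now I back off the plate, let the gate down gently, and rise clear.

```bash
python3 -m handwheel '[[[0.5,-0.5,0,0,0,0,0],[0.5,-1.0,0,0,0,0,0],[0.5,-1.2,0,0,0,0,0],[0.5,-1.2,0.05,-0.35,0,0,0],[0.5,-1.2,0.1,-0.7,0,0,0],[0.5,-1.2,0.15,-1.1,0,0,0],[0.5,-1.2,0.2,-1.5,0,0,0],[0.5,-1.2,0.28,-2.0,0,0,0],[0.5,-1.2,0.42,-3.0,0,0,0],[0.5,-1.2,0.56,-4.0,0,0,0]]]'|egrep 'pos|force'; python3 -m handwheel '[[[0.5,0,0.4,-3,0,0,0],[0.5,0,0.98,-7,0,0,0],[0.5,0,1.7,-12,0,0,0],[0.5,0,1.7,-12,0,0,0],[0.5,0,1.7,-12,0,0,0]]]'|egrep 'time|pos|force'
python3 look.py 7
```

```text
eef_pos: [0.5334, 0.0086, 0.0819]
wrist_force: [0.2, 0.9, 0.8]
grasp_force: 0.0
time_s: 10.82
eef_pos: [0.5329, 0.0086, 0.2024]
wrist_force: [1.0, -0.2, -0.1]
grasp_force: 0.0
t 10.825 chute pos [ 41.4 -72.4 202.4] F chute [ 0.98  0.   -0.14] open 0.75 
axes chute [[0.001, 0.99, 0.14], [1.0, -0.001, 0.001], [0.001, 0.14, -0.99]]
scene (np.float64(0.01), 680, np.float64(52.3)) (24, array([-50.1, -47.3, -45.2]))
vials y [-49.8 102.9]
side (np.float64(0.008), 631, np.float64(53.0)) (33, array([-51.8, -47.6, -44.1]))
vials y [-47.9   1.7]
```

View pics/side7.png

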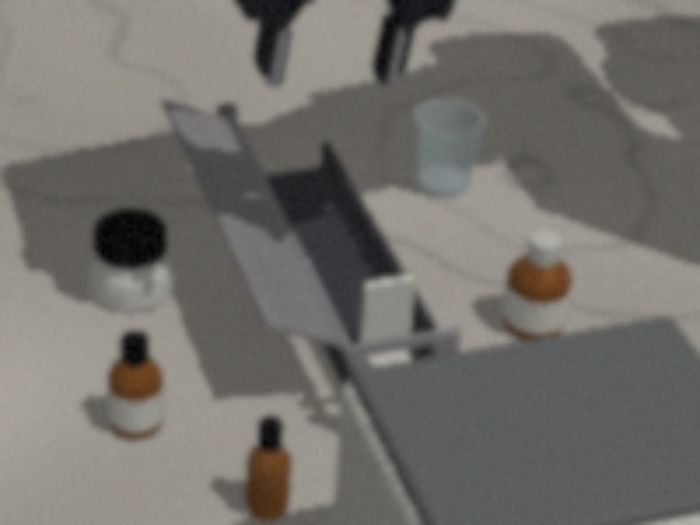

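View pics/scene7.png

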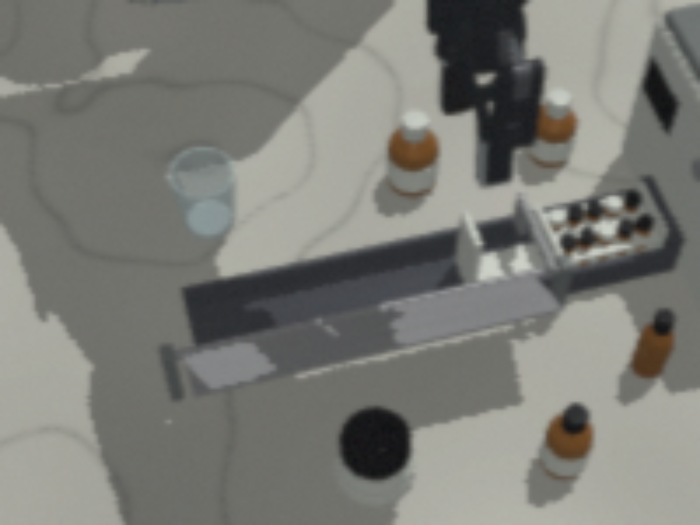

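The gate is shut behind the vials (tongue arm at (530,225) in the scene crop), and the plate stands at y ≈ -50, which is home. The bottles haven't moved and the arm is clear.

```bash
python3 -c "
from bench import ctrl;print(ctrl.hand_in())"
```

```text
the job is handed in; nothing more can be done
None
```

The rack is fully home against the end stop, the gate has shut behind the vials, the bottles look undisturbed, the arm is clear, and the job was handed in at about 11 s of the 42 s allowed (no verdict came back).

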